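Pick the solid pin by its weight and hold it in the bracket

TASK

The two headed pins in the black stand look alike, but one is solid and the other hollow. Lift them out one after the other to feel which is heavier, leave the lighter one standing in the stand, and lower the heavier one into the hole of the green bracket until about half its shank is in; finish while still holding it there, upright, its head well clear of the bracket and not leaning hard on it. Drop neither pin and leave the other things on the table where they are.

Things in the scene. Friction and masses are not known exactly. Their poses are not given: they have to be found in the camera images.
- pin_a: One of two outwardly alike steel pins: shank 16 mm diameter, 68 mm long, tapered foot; above it a head 32 mm diameter, 38 mm tall. Origin on the axis at the foot; z runs up to the head. Starts upright in either hole of the stand, head resting on its top, foot 12 mm above the table. One pin is solid (0.40 to 0.44 kg), the other hollow (0.13 to 0.17 kg); only lifting tells which.
- pin_b: The other of two outwardly alike steel pins: shank 16 mm diameter, 68 mm long, tapered foot; above it a head 32 mm diameter, 38 mm tall. Origin on the axis at the foot; z runs up to the head. Starts upright in either hole of the stand, head resting on its top, foot 12 mm above the table. One pin is solid (0.40 to 0.44 kg), the other hollow (0.13 to 0.17 kg); only lifting tells which.
- stand_top (a point): Black two-hole pin stand, fixed, 80 x 180 mm, 80 mm tall. This point is the centre of its top face; the stand's long side runs along the point's y axis, z is up. Its two holes, 20 mm across, lie at y = -55 and +55 mm and are open for 64 mm below the 8 mm thick top plate.
- bracket_hole (a point): Green bridge bracket, bolted down and fixed, base 80 x 120 mm, top plate 60 x 84 mm and 10 mm thick, top face 75 mm above the table. This point is the centre of its one upright through hole (20 mm across, lightly chamfered) at the top face; z is up. Below the plate it is free for 57 mm.
- screwdriver_red: Bystander: red-handled screwdriver lying near the back, 225 mm. Leave alone.
- spanner_10: Bystander: 10 mm spanner lying near the back, 172 mm. Leave alone.
- tape_measure: Bystander: yellow tape measure near the back, 80 mm. Leave alone.
- threadlock_bottle: Bystander: small red bottle standing at the back left, 92 mm tall. Leave alone.
- screwdriver_small: Bystander: yellow screwdriver lying near the front edge, 185 mm. Leave alone.
- hex_key: Bystander: dark hex key lying near the front edge, 103 mm. Leave alone.
- spanner_13: Bystander: 13 mm spanner lying near the front edge, 186 mm. Leave alone.
- bracket: The green bracket itself; origin under the hole, on the table.
- stand: The black stand itself; origin under the middle of its top, on the table, axes as stand_top.
Mind the look-alikes: they are no part of the job. Leave any orange look-alike of the pin_a alone.

How it is judged:
On the way, in this order (a step that is already met when the one before it is completed fails the run):
1. the gripper lifts the lighter pin at least 30 mm while the heavier one (pressing the stand with over 2.6 N) stands in the stand (((height (world z) of pin_a above 0.042 m and contact force between the fingers and pin_a above 0.5 N and height (world z) of pin_b below 0.018 m and contact force between pin_b and stand above 2.6 N) or (height (world z) of pin_b above 0.042 m and contact force between the fingers and pin_b above 0.5 N and height (world z) of pin_a below 0.018 m and contact force between pin_a and stand above 2.6 N))), for 0.2 s.
2. the gripper lifts the heavier pin at least 30 mm while the lighter one (pressing the stand with under 2.6 N) stands in the stand (((height (world z) of pin_b above 0.042 m and contact force between the fingers and pin_b above 0.5 N and height (world z) of pin_a between 0.006 and 0.018 m and angle between pin_a's own z axis and vertical below 0.1 rad and horizontal distance between pin_a and stand_top below 0.065 m and contact force between pin_a and stand between 0.4 and 2.6 N) or (height (world z) of pin_a above 0.042 m and contact force between the fingers and pin_a above 0.5 N and height (world z) of pin_b between 0.006 and 0.018 m and angle between pin_b's own z axis and vertical below 0.1 rad and horizontal distance between pin_b and stand_top below 0.065 m and contact force between pin_b and stand between 0.4 and 2.6 N))), for 0.2 s.
At the end, for the whole second after the job is handed in: The gripper holds the heavier pin still in the bracket hole: foot 16 to 56 mm below the top face, within 6 mm of the axis, within 7 degrees of upright, pressing the bracket with under 6 N. The lighter pin hangs upright in the stand, head down on its top (((z of pin_b in the frame of bracket_hole between -0.056 and -0.016 m and horizontal distance between pin_b and bracket_hole below 0.006 m and angle between pin_b's own z axis and vertical below 0.12 rad and contact force between the fingers and pin_b above 2 N and contact force between pin_b and bracket below 6 N and linear speed of pin_b below 0.03 m/s and height (world z) of pin_a between 0.006 and 0.018 m and angle between pin_a's own z axis and vertical below 0.1 rad and horizontal distance between pin_a and stand_top below 0.065 m and contact force between pin_a and stand between 0.4 and 2.6 N) or (z of pin_a in the frame of bracket_hole between -0.056 and -0.016 m and horizontal distance between pin_a and bracket_hole below 0.006 m and angle between pin_a's own z axis and vertical below 0.12 rad and contact force between the fingers and pin_a above 2 N and contact force between pin_a and bracket below 6 N and linear speed of pin_a below 0.03 m/s and height (world z) of pin_b between 0.006 and 0.018 m and angle between pin_b's own z axis and vertical below 0.1 rad and horizontal distance between pin_b and stand_top below 0.065 m and contact force between pin_b and stand between 0.4 and 2.6 N))); the arm keeps its last pose, push and grip.
It fails at once if a pin is dropped or laid over (tilted more than 50 degrees) (angle between any of pin_a, pin_b's own z axis and vertical above 0.87 rad).
It fails at once if a bystander is shifted by more than 30 mm (distance of any of screwdriver_red, spanner_10, tape_measure, threadlock_bottle, screwdriver_small, hex_key, spanner_13 from where it was at the start of the episode above 0.03 m).
It also fails if it takes over 61 s, if anything falls off the work surface, if the arm or the gripper's body presses on something with over 40 N, if the wrist force passes 120 N, or if a joint passes its speed limit or range.

ROBOT

A 6-joint arm with a two-finger parallel gripper is mounted at the origin on a cart in front of the work surface, level with it; the furniture and walls round the work are solid. World frame = base frame: x ahead of the robot, y to its left, z up, the work surface at z = 0. Lengths are in m, angles in rad, forces in N, time in s.
With the tool pointing down it reaches from about 0.35 to 0.775 m from the base axis. Payload 5.5 kg.
Tool frame: the origin (TCP) lies at the very end of the fingers, on their centre line; the grasp point (between the pads) lies env.pinch_z behind it (env.pinch_z is the distance from the TCP to the grasp point, in m); z points along the fingers, y is the line along which they close (so a half turn about z gives the same grasp; the last joint's range is limited). The gripper opens to 85 mm and grips with 20 to 120 N. Pads are 22 mm wide; open, the fingers measure 114 mm over their backs; the gripper's body (76 mm by 85 mm) begins 54 mm behind the grasp point. The pads swing forward as they close: fully open they stand 13 mm farther back than shut.
Start: joints at [0.973, 0.313, 0.046, 1.304, 0, 1.431], TCP at [0.254, 0.516, 0.231] pointing down, gripper open.
Joint ranges: [-2.76, 2.76], [-0.86, 1.69], [-1.03, 1.26], [-2.2, 2.34], [-1.47, 1.5], [-3.14, 3.14]. Speed limits (rad/s): [2.57, 2.57, 3.14, 3.14, 3.14, 3.14].

INTERFACE

Orientations are given as a unit quaternion [w, x, y, z].
In Python, from workcell import env, eyes gives the robot as it stands.
- The arm moves only by the shell command python3 -m jog 'ROWS' [FORCE]. ROWS is JSON, one flat list of numbers, 7 for each row, row after row: the shift along the world's x, y, z as a fraction of full scale, then the turn, a rotation vector about the world's x, y, z as a fraction of full scale, then the opening, from -1 (shut) to 1 (fully open), so that 0 is half open. A call has 1 to 12 rows; each row is the pose to reach, as a shift and turn from the pose commanded when the call began, turning the shorter way round; what a row does not reach only later rows make up. Full scale, the value 1, is 20 cm for a shift and pi rad for a turn. A row lasts 1/12 s, in which the tool goes at most 41.7 mm and 7.16 degrees, less where a joint would pass 70% of its speed; a pose out of reach is approached as far as the arm can. A call with a number of a shift or a turn outside -1 to 1 is refused whole. A call with a gripper value outside its range is refused whole. The fingers move at their own pace and stop on an object; FORCE is the grip in N (left out, the last holds). Time passes only in rows, so rows that repeat a pose let the fingers close. It gives the time, the measured TCP pose, the force, the opening and the grip force at its end, in the units of the state.
- env.get_state(): the state, without advancing time (a new reading comes with each control period).
- eyes.read_camera(name): name is "side" or "top" or "wrist"; returns (picture, depth): 400x640x3 uint8, red, green, blue; 400x640 float32, m along the optical axis (not along the pixel's ray), 0 where there is no reading.
- eyes.calibration(name): a dict with "fx", "fy", "cx", "cy" (pixels), "R" (3x3) and "t" (3): a world point X has camera coordinates R X + t; the wrist camera has in their place "tool_from_camera" (4x4, takes a point from camera to tool coordinates, whose origin is the TCP and whose axes are the flange's). Camera axes: x right, y down, z forward; pixel columns grow to the right and rows downward; lengths in m; the calibration is good to about 2 mm. A picture is of the moment at which its call begins: read the wrist's pose just before it. calibration takes no time and is no camera call.
- env.hand_in(): hands the job in; it is judged then, once.
The state is a dict: "clock": time; "joint_pos": joint angles; "qvel": joint speeds; "tau": joint torques, N m; "tcp_pos": TCP position; "orientation": TCP orientation; "wrist_force": force on the tool from outside, world axes, zero at the start; "ft_torque": the same for the moment, N m; "finger_gap": finger opening in m; "grip_force": force on a finger pad.
Only numpy, scipy, OpenCV 4.12 (cv2) and the standard library are available. Lean on these libraries where they do the work, as an engineer would, in place of code of your own. Each camera call takes 0.05 s, during which the arm holds its last target. There are 200 camera calls.

## Working session

There is one attempt and no reset: what is moved stays moved. The work goes in short steps, Python scripts to look and compute and a shell command to move; the robot and the scene stay as the last step left them, time stands still between calls to the robot, and variables do not carry over. Pictures are saved under pics/ and viewed, at most 10 in all, crops included, and the job is handed in when it is done.

```bash
mkdir -p pics; ls; python3 - <<'E'
from workcell import env, eyes
import cv2, numpy as np
s=env.get_state(); print(s, env.pinch_z)
for n in("top","side"):
    p,d=eyes.read_camera(n); cv2.imwrite(f"pics/{n}0.png",p[...,::-1]); np.save(f"pics/{n}0.npy",d)
    print(n,eyes.calibration(n))
print(eyes.calibration("wrist"))
E
```

```text
pics
{'clock': 0.0, 'joint_pos': array([ 9.73406462e-01,  3.14005415e-01,  4.49500792e-02,  1.30359665e+00,
       -3.47821406e-05,  1.43118080e+00]), 'qvel': array([-0.00091024,  0.00039308, -0.00097211,  0.00036612,  0.000408  ,
        0.0001394 ]), 'tau': array([-5.23435992e-04, -4.80631578e+01,  2.98530757e+01,  1.93842757e-02,
       -3.01392147e-04,  1.56282901e-06]), 'tcp_pos': array([0.25385057, 0.51534567, 0.23039421]), 'orientation': array([-3.17997515e-04,  2.26893742e-01,  9.73919077e-01, -8.71804775e-04]), 'wrist_force': array([-0.36464356,  1.19599853, -0.64577515]), 'ft_torque': array([-0.0182772 ,  0.03256514,  0.00588035]), 'grip_force': 0.0, 'finger_gap': 0.08492620624704894} 0.0187
top {'fx': 415.29649762226177, 'fy': 415.29649762226177, 'cx': 320.1780692825733, 'cy': 191.43503978987619, 'R': array([[-0.0244491 , -0.99969348, -0.00389799],
       [-0.97627698,  0.02471516, -0.21511024],
       [ 0.21514064, -0.00145373, -0.97658199]]), 't': array([-0.02222637,  0.59744409,  0.93024981])}
side {'fx': 496.168455319415, 'fy': 496.168455319415, 'cx': 313.2006885669541, 'cy': 196.4670570468188, 'R': array([[ 0.9514499 , -0.30771055,  0.00756982],
       [-0.14299456, -0.46365398, -0.87440125],
       [ 0.27257227,  0.83086653, -0.48514447]]), 't': array([-0.55139559,  0.14498102,  1.08117855])}
{'fx': 328.2228016765649, 'fy': 328.2228016765649, 'cx': 318.4854273907179, 'cy': 198.72003881125946, 'tool_from_camera': array([[ 8.73558629e-04, -9.48607073e-01, -3.16455143e-01,
         8.13280653e-02],
       [ 9.99999085e-01,  1.15561679e-03, -7.03633480e-04,
        -5.10626577e-05],
       [ 1.03317257e-03, -3.16454239e-01,  9.48607214e-01,
        -1.41959552e-01],
       [ 0.00000000e+00,  0.00000000e+00,  0.00000000e+00,
         1.00000000e+00]])}
```

View pics/top0.png

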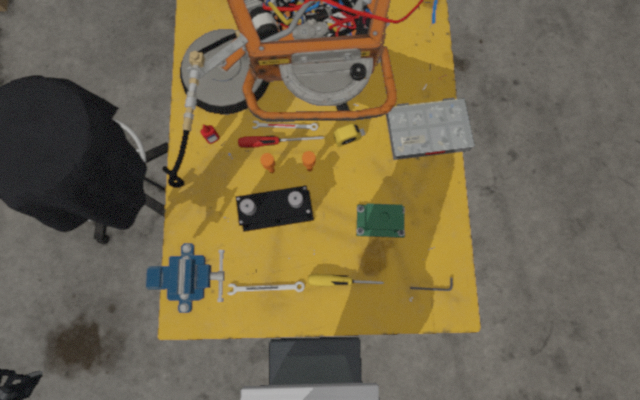

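View pics/side0.png

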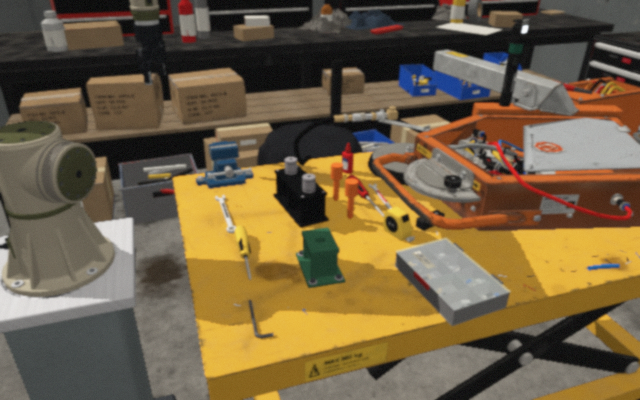

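Top view: the two grey-headed pins stand in the black stand at (248,206) and (296,198). The orange look-alikes at (268,162) and (308,160) are not on the stand, so I leave them alone. The green bracket is at (380,220), with its hole near (383,214). I'll measure these points and confirm them in one enlarged crop.

```bash
cat >h.py <<'E'
import numpy as np, cv2
from workcell import env, eyes
from scipy.spatial.transform import Rotation as Ro
def cloud(n,d,s=None):
    c=eyes.calibration(n); v,u=np.mgrid[:400,:640]
    P=np.stack([(u-c["cx"])/c["fx"]*d,(v-c["cy"])/c["fy"]*d,d],-1)
    if n=="wrist":
        T=c["tool_from_camera"]; P=P@T[:3,:3].T+T[:3,3]
        q=s["orientation"]; return P@Ro.from_quat(np.r_[q[1:],q[0]]).as_matrix().T+s["tcp_pos"]
    return (P-c["t"])@c["R"]
E
python3 - <<'E'
from h import *
p=cv2.imread("pics/top0.png"); d=np.load("pics/top0.npy"); X=cloud("top",d)
z=X[...,2]
print("table z",np.median(z[310:330,200:300]))
def box(m,name):
    pts=X[m]; r=cv2.minAreaRect((pts[:,:2]*1000).astype(np.float32)); print(name,m.sum(),r,pts.mean(0),np.median(pts[:,2]))
v,u=np.mgrid[:400,:640]
for c in((248,206),(296,198)):
    box((abs(u-c[0])<14)&(abs(v-c[1])<14)&(z>.108),"head")
roi=(u>225)&(u<325)&(v>175)&(v<240)
box(roi&(abs(z-.08)<.008),"stand")
roi=(u>345)&(u<415)&(v>190)&(v<250)
box(roi&(abs(z-.075)<.008),"bracket")
box(roi&(z<.055)&(p[...,1]>p[...,2].astype(int)+15),"bracket base")
a=cv2.resize(p[150:250,225:425],None,fx=4,fy=4,interpolation=3); cv2.imwrite("pics/crop.png",a)
E
```

```text
table z 0.0005195556211979261
head 169 ((476.32476806640625, 50.883216857910156), (255.0597686767578, 30.05689239501953), 43.8834342956543) [0.55299699 0.12498533 0.1345083 ] 0.1183453824710655
head 163 ((483.3471984863281, 1.0696449279785156), (212.2107696533203, 30.99424934387207), 11.70616626739502) [0.56714279 0.01850055 0.13511965] 0.11859982179184841
stand 1789 ((564.1424560546875, 74.49577331542969), (71.04725646972656, 170.39564514160156), 7.90817403793335) [0.56228913 0.07364396 0.08074005] 0.08077709929214642
bracket 871 ((531.4483032226562, -185.96636962890625), (83.0579605102539, 60.445106506347656), 86.43340301513672) [ 0.53101659 -0.18593311  0.07558132] 0.07568927814518284
bracket base 475 ((531.470947265625, -184.77877807617188), (115.11699676513672, 76.53856658935547), 86.83153533935547) [ 0.51948335 -0.16959375  0.01125376] 0.008840928315818264
```

View pics/crop.png

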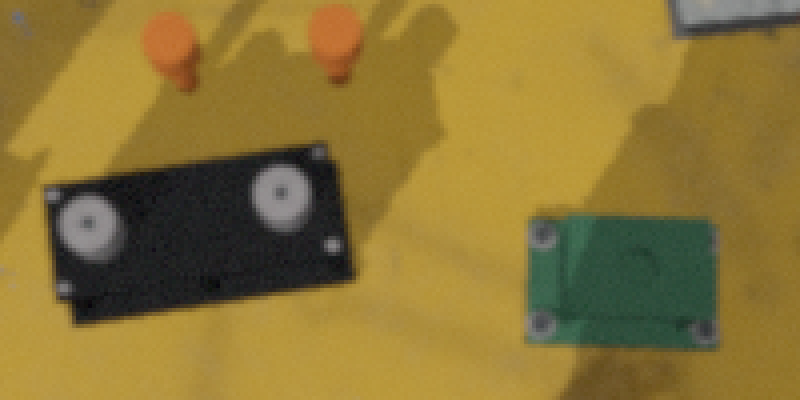

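The crop confirms it: the grey heads sit on the black stand at crop (90,225) and (280,197). The orange ones stand on the table and are not part of the job. The bracket hole is at crop (640,262). Next I'll refine the positions and approach.

```bash
python3 - <<'E'
from h import *
d=np.load("pics/top0.npy"); X=cloud("top",d); z=X[...,2]
v,u=np.mgrid[:400,:640]
for c in((248,206),(296,198)):
    P=X[(abs(u-c[0])<14)&(abs(v-c[1])<14)&(z>.113)&(z<.124)]; print(len(P),(P[:,:2].max(0)+P[:,:2].min(0))/2,P.mean(0), np.ptp(P,axis=0))
c=eyes.calibration("top")
r=c["R"].T@np.array([(385-c["cx"])/c["fx"],(215.5-c["cy"])/c["fy"],1]); o=-c["R"].T@c["t"]
print("hole",o+r*(.075-o[2])/r[2])
E
# first move: above the left pin (0.553,0.125), yaw +33.7deg
python3 -m jog '[0.5,-0.6,0.0,0,0,0.187,1, 1,-1,0,0,0,0.187,1, 1,-1,0,0,0,0.187,1, 1,-1,0,0,0,0.187,1, 1,-1,0,0,0,0.187,1, 1,-1,0,0,0,0.187,1, 1,-1,0,0,0,0.187,1, 1,-1,0,0,0,0.187,1, 1,-1,0,0,0,0.187,1, 1,-1,0,0,0,0.187,1]'
```

```text
157 [0.55672805 0.12848302] [0.55643156 0.12833753 0.11862888] [0.03028211 0.03133819 0.00852497]
152 [0.57165401 0.01915834] [0.57111646 0.01953866 0.11859901] [0.03221603 0.02940659 0.00924265]
hole [ 0.53300475 -0.18731524  0.075     ]
clock: 0.93
tcp_pos: [0.4541, 0.3153, 0.2308]
orientation: [-0.001, -0.064, 0.998, -0.0]
wrist_force: [-0.8, 0.0, 0.8]
finger_gap: 0.0854
grip_force: 0.0
```

```bash
python3 -m jog '[0.512,-0.934,-0.1,0,0,0,1,0.512,-0.934,-0.1,0,0,0,1,0.512,-0.934,-0.1,0,0,0,1,0.512,-0.934,-0.1,0,0,0,1,0.512,-0.934,-0.1,0,0,0,1,0.512,-0.934,-0.1,0,0,0,1,0.512,-0.934,-0.1,0,0,0,1,0.512,-0.934,-0.1,0,0,0,1,0.512,-0.934,-0.1,0,0,0,1]'
python3 - <<'E'
from h import *
s=env.get_state(); p,d=eyes.read_camera("wrist"); X=cloud("wrist",d,s); z=X[...,2]
print(s["tcp_pos"],s["wrist_force"],s["joint_pos"])
cv2.imwrite("pics/w1.png",p[...,::-1])
for c in((.556,.128),(.571,.019)):
    P=X[(np.hypot(X[...,0]-c[0],X[...,1]-c[1])<.03)&(z>.113)&(z<.124)]
    if len(P)>20: print(len(P),cv2.minEnclosingCircle((P[:,:2]*1000).astype(np.float32)),P.mean(0))
E
```

```text
clock: 1.68
tcp_pos: [0.5555, 0.131, 0.2114]
orientation: [-0.0, -0.066, 0.998, 0.0]
wrist_force: [0.1, 0.9, 0.1]
finger_gap: 0.0853
grip_force: 0.0
[0.5555083  0.13101622 0.21142641] [0.12786498 0.89850374 0.06150166] [ 9.06056473e-02  3.11424417e-01 -5.11873499e-03  1.25482986e+00
  7.17694490e-04 -4.15736497e-02]
1282 ((556.7774047851562, 129.73292541503906), 15.914459228515625) [0.55610388 0.12964547 0.11712435]
1329 ((571.814697265625, 21.056554794311523), 16.00006103515625) [0.57084496 0.02171291 0.11719972]
```

View pics/w1.png

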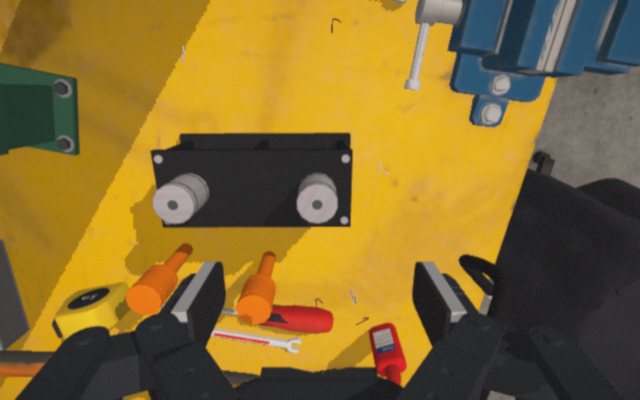

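Wrist view: the left pin's head is at (317,198), the right one's at (178,198), and the orange pins are well behind the stand. Descending on the left pin.

```bash
python3 -m jog '[0,0.006,-0.2,0,0,0,1,0,0.006,-0.4,0,0,0,1,0,0.006,-0.55,0,0,0,1,0,0.006,-0.61,0,0,0,1,0,0.006,-0.61,0,0,0,1,0,0.006,-0.61,0,0,0,1,0,0.006,-0.61,0,0,0,1]' 50
python3 -m jog '[0,0,0,0,0,0,-1,0,0,0,0,0,0,-1,0,0,0,0,0,0,-1,0,0,0,0,0,0,-1,0,0,0,0,0,0,-1,0,0,0,0,0,0,-1,0,0,0,0,0,0,-1,0,0,0,0,0,0,-1,0,0,0,0,0,0,-1,0,0,0,0,0,0,-1]' 50
```

```text
clock: 2.32
tcp_pos: [0.5574, 0.1314, 0.091]
orientation: [0.001, -0.066, 0.998, 0.0]
wrist_force: [0.3, 0.6, 0.2]
finger_gap: 0.0855
grip_force: 0.0
clock: 3.15
tcp_pos: [0.5571, 0.1302, 0.0902]
orientation: [0.001, -0.065, 0.998, 0.0]
wrist_force: [-0.3, -0.1, 5.8]
finger_gap: 0.0311
grip_force: 50.2
```

```bash
python3 -m jog '[0,0,0.05,0,0,0,-1,0,0,0.1,0,0,0,-1,0,0,0.15,0,0,0,-1,0,0,0.2,0,0,0,-1,0,0,0.225,0,0,0,-1,0,0,0.225,0,0,0,-1,0,0,0.225,0,0,0,-1,0,0,0.225,0,0,0,-1,0,0,0.225,0,0,0,-1,0,0,0.225,0,0,0,-1,0,0,0.225,0,0,0,-1,0,0,0.225,0,0,0,-1]'
python3 -c "
from h import *
for i in range(8):
    s=env.get_state();eyes.read_camera('wrist') if i<7 else 0
    print(s['wrist_force'],s['ft_torque'],s['tcp_pos'],s['finger_gap'])"
```

```text
clock: 4.15
tcp_pos: [0.5564, 0.1302, 0.134]
orientation: [-0.0, -0.065, 0.998, 0.0]
wrist_force: [0.1, 0.9, -2.0]
finger_gap: 0.0308
grip_force: 49.7
[ 0.06139036  0.91504795 -2.02555843] [-0.01056822  0.03744959 -0.04695325] [0.55638295 0.13021426 0.13398816] 0.030809577018372756
[-0.23170985 -0.60026661 -1.29233238] [-0.00252512 -0.01672616  0.01501198] [0.55643429 0.13021613 0.13407104] 0.031022664857184554
[ 0.20993186 -0.77466378 -1.10349702] [-0.03344782 -0.0005843   0.00654244] [0.55650525 0.13020891 0.13414606] 0.031109780648756618
[ 0.27281043 -0.48015517 -2.85758451] [-0.02319341 -0.03240805  0.02056618] [0.55650803 0.13019902 0.134196  ] 0.030807273814742984
[-0.63568657 -0.02392876 -1.14002438] [-0.01610093 -0.00362743  0.07894585] [0.55653153 0.13021451 0.13423999] 0.03132721766386725
[-0.27163855  0.29667331 -1.88257951] [-0.03049781 -0.01803111  0.00475641] [0.55655508 0.13021552 0.13428507] 0.031308709743767336
[-0.41908228  1.34603711 -2.23998337] [-0.03936161  0.06667924 -0.01569927] [0.55659383 0.13022112 0.13433292] 0.031220941525662606
[-0.45890414 -0.32591439 -1.17082414] [ 0.00580147  0.04685566 -0.01351655] [0.5565709  0.13021363 0.1343233 ] 0.031235507503851727
```

The lifted weight is about 1.7 N, so this is the hollow pin. Its foot never left the hole. Lowering it back and releasing.

```bash
python3 -m jog '[0,0,-0.05,0,0,0,-1,0,0,-0.1,0,0,0,-1,0,0,-0.15,0,0,0,-1,0,0,-0.2,0,0,0,-1,0,0,-0.22,0,0,0,-1,0,0,-0.223,0,0,0,-1,0,0,-0.223,0,0,0,-1,0,0,-0.223,0,0,0,-1]'
python3 -m jog '[0,0,0,0,0,0,0.3,0,0,0,0,0,0,0.6,0,0,0,0,0,0,1,0,0,0,0,0,0,1,0,0,0,0,0,0,1,0,0,0,0,0,0,1,0,0,0,0,0,0,1,0,0,0,0,0,0,1]'
```

```text
clock: 5.17
tcp_pos: [0.5556, 0.1301, 0.0902]
orientation: [-0.001, -0.065, 0.998, -0.0]
wrist_force: [-4.5, -0.4, 8.6]
finger_gap: 0.0308
grip_force: 51.0
clock: 5.83
tcp_pos: [0.5566, 0.1302, 0.0896]
orientation: [-0.0, -0.065, 0.998, 0.0]
wrist_force: [-0.4, -0.1, -0.4]
finger_gap: 0.0855
grip_force: 0.0
```

```bash
python3 -m jog '[0,0,0.2,0,0,0,1,0,0,0.4,0,0,0,1,0,0,0.6,0,0,0,1,0.02,-0.15,0.6,0,0,0,1,0.05,-0.35,0.6,0,0,0,1,0.075,-0.543,0.6,0,0,0,1,0.075,-0.543,0.6,0,0,0,1,0.075,-0.543,0.6,0,0,0,1,0.075,-0.543,0.6,0,0,0,1,0.075,-0.543,0.6,0,0,0,1]'
python3 - <<'E'
from h import *
s=env.get_state(); p,d=eyes.read_camera("wrist"); X=cloud("wrist",d,s); z=X[...,2]
print(s["tcp_pos"])
cv2.imwrite("pics/w2.png",p[...,::-1])
for c in((.556,.13),(.571,.021)):
    P=X[(np.hypot(X[...,0]-c[0],X[...,1]-c[1])<.03)&(z>.113)&(z<.124)]
    if len(P)>20: print(len(P),cv2.minEnclosingCircle((P[:,:2]*1000).astype(np.float32)),P.mean(0))
E
```

```text
clock: 6.67
tcp_pos: [0.5713, 0.0226, 0.2096]
orientation: [-0.0, -0.065, 0.998, 0.0]
wrist_force: [0.4, -0.1, -0.2]
finger_gap: 0.0855
grip_force: 0.0
[0.5712543  0.02257304 0.20956952]
1360 ((555.20849609375, 129.76026916503906), 16.241912841796875) [0.55489132 0.12875065 0.11695039]
1298 ((571.70068359375, 20.741024017333984), 15.835466384887695) [0.5710178  0.02061365 0.11719084]
```

View pics/w2.png

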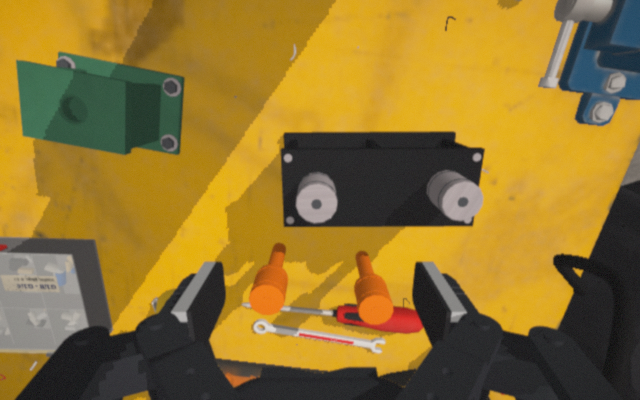

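Pin A is back standing, head at (457,197). Pin B is centred at (317,198), and the bracket hole shows at (74,109).

```bash
python3 -m jog '[0,0,-0.2,0,0,0,1,0,0,-0.4,0,0,0,1,0,0,-0.55,0,0,0,1,0,0,-0.6,0,0,0,1,0,0,-0.6,0,0,0,1,0,0,-0.6,0,0,0,1,0,0,-0.6,0,0,0,1]' 80
python3 -m jog '[0,0,0,0,0,0,-1,0,0,0,0,0,0,-1,0,0,0,0,0,0,-1,0,0,0,0,0,0,-1,0,0,0,0,0,0,-1,0,0,0,0,0,0,-1,0,0,0,0,0,0,-1,0,0,0,0,0,0,-1,0,0,0,0,0,0,-1,0,0,0,0,0,0,-1]' 80
python3 -m jog '[0,0,0.05,0,0,0,-1,0,0,0.1,0,0,0,-1,0,0,0.15,0,0,0,-1,0,0,0.2,0,0,0,-1,0,0,0.225,0,0,0,-1,0,0,0.225,0,0,0,-1,0,0,0.225,0,0,0,-1,0,0,0.225,0,0,0,-1,0,0,0.225,0,0,0,-1,0,0,0.225,0,0,0,-1,0,0,0.225,0,0,0,-1,0,0,0.225,0,0,0,-1]'
python3 -c "
from h import *
f=[]
for i in range(6):
    s=env.get_state();eyes.read_camera('wrist'); f.append(s['wrist_force'])
print(np.mean(f,0),s['tcp_pos'])"
```

```text
clock: 7.3
tcp_pos: [0.5733, 0.022, 0.0919]
orientation: [0.002, -0.065, 0.998, -0.0]
wrist_force: [0.4, 0.2, 0.5]
finger_gap: 0.0852
grip_force: 0.0
clock: 8.13
tcp_pos: [0.5721, 0.0214, 0.0908]
orientation: [0.001, -0.065, 0.998, -0.0]
wrist_force: [-1.0, -1.3, 5.7]
finger_gap: 0.0306
grip_force: 79.8
clock: 9.13
tcp_pos: [0.5714, 0.0216, 0.1344]
orientation: [-0.0, -0.065, 0.998, 0.0]
wrist_force: [0.1, -0.6, -4.1]
finger_gap: 0.0301
grip_force: 79.7
[-0.10994993 -0.21233852 -4.03076575] [0.57156257 0.02160369 0.13470763]
```

Pin B weighs about 4.0 N, so it is the solid one. I'll raise it and go near the bracket for a close look at the hole.

```bash
python3 -m jog '[0,0,0.15,0,0,0,-1,0,0,0.3,0,0,0,-1,0,0,0.3,0,0,0,-1,-0.05,-0.15,0.3,0,0,0,-1,-0.1,-0.3,0.3,0,0,0,-1,-0.15,-0.45,0.3,0,0,0,-1,-0.193,-0.6,0.3,0,0,0,-1,-0.193,-0.65,0.3,0,0,0,-1,-0.193,-0.65,0.3,0,0,0,-1,-0.193,-0.65,0.3,0,0,0,-1,-0.193,-0.65,0.3,0,0,0,-1,-0.193,-0.65,0.3,0,0,0,-1]'
python3 - <<'E'
from h import *
s=env.get_state(); p,d=eyes.read_camera("wrist"); X=cloud("wrist",d,s)
print(s["tcp_pos"],s["wrist_force"])
cv2.imwrite("pics/w3.png",p[...,::-1]); np.savez("pics/w3.npz",X=X,p=p)
m=(abs(X[...,2]-.075)<.005)&(abs(X[...,0]-.533)<.06)&(abs(X[...,1]+.187)<.07)
P=X[m]; print(m.sum(),np.median(P[:,2]),cv2.minAreaRect((P[:,:2]*1000).astype(np.float32)))
h=(X[...,2]<.066)&(np.hypot(X[...,0]-.533,X[...,1]+.187)<.02); 
print(h.sum(),X[h].mean(0) if h.any() else 0, np.argwhere(h).mean(0))
E
```

```text
clock: 10.43
tcp_pos: [0.5331, -0.1073, 0.1945]
orientation: [-0.0, -0.066, 0.998, 0.0]
wrist_force: [-0.0, 0.8, -3.1]
finger_gap: 0.0305
grip_force: 83.1
[ 0.53312015 -0.10725856  0.19452572] [-0.00918024  0.76456535 -3.05029609]
6897 0.0743585513838051 ((531.7537841796875, -185.313720703125), (84.32313537597656, 60.707584381103516), 86.54527282714844)
134 [ 0.54407714 -0.19589528  0.01561269] [174.08955224 229.63432836]
```

View pics/w3.png

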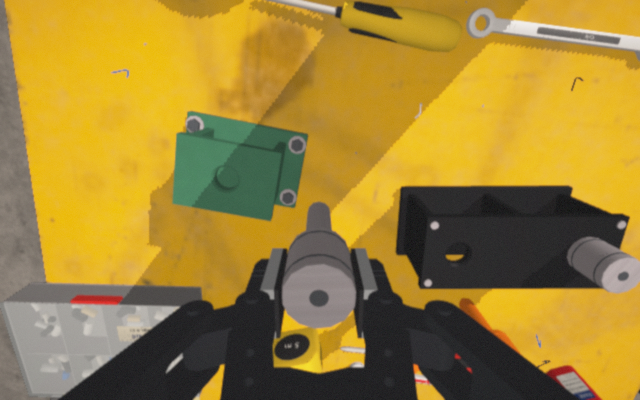

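The wrist view shows the bracket hole at (228,177), the shank foot at (318,207), pin A still standing at (605,265), and the empty stand hole at (457,252). I'll fit the hole and the held shank precisely.

```bash
python3 - <<'E'
from h import *
f=np.load("pics/w3.npz"); X=f["X"]; p=f["p"]; s=env.get_state(); print(s["tcp_pos"])
c=eyes.calibration("wrist"); q=s["orientation"]
cam=Ro.from_quat(np.r_[q[1:],q[0]]).as_matrix()@c["tool_from_camera"][:3,3]+s["tcp_pos"]
m=np.zeros((400,640),bool); m[155:200,205:250]=1
for zt in(.068,.071):
    h=m&(X[...,2]<zt); Y=X[h]; Y=cam+(Y-cam)*((.0745-cam[2])/(Y[:,2]-cam[2]))[:,None]
    print(zt,h.sum(),cv2.minEnclosingCircle((Y[:,:2]*1000).astype(np.float32)),Y.mean(0))
# dark region by intensity (circle incl. wall), rectified to plate plane 0.25 mm/px
g=np.arange(-80,80)*.25e-3; W=np.stack(np.meshgrid(.533+g,-.187+g,indexing='ij'),-1)
W=np.concatenate([W,np.full(W.shape[:2]+(1,),.0745)],-1)
T=c["tool_from_camera"]; Rw=Ro.from_quat(np.r_[q[1:],q[0]]).as_matrix()
C=((W-s["tcp_pos"])@Rw-T[:3,3])@T[:3,:3]
U=(C[...,0]/C[...,2]*c["fx"]+c["cx"]).astype(np.float32);V=(C[...,1]/C[...,2]*c["fy"]+c["cy"]).astype(np.float32)
r=cv2.remap(p[...,::-1].copy(),U,V,cv2.INTER_CUBIC); cv2.imwrite("pics/rect.png",cv2.resize(r,None,fx=3,fy=3))
# shank: points by height
for lo,hi in((.118,.130),(.130,.142),(.142,.154),(.154,.166),(.166,.178)):
    P=X[(X[...,2]>lo)&(X[...,2]<hi)&(np.hypot(X[...,0]-.533,X[...,1]+.107)<.02)]
    if len(P): print(lo,len(P),"x min",P[:,0].min(),np.percentile(P[:,0],5),"y mid",(P[:,1].min()+P[:,1].max())/2,np.ptp(P[:,1]))
E
```

```text
[ 0.53314441 -0.10724778  0.1945672 ]
0.068 381 ((530.469482421875, -184.09945678710938), 9.545731544494629) [ 0.53037902 -0.18417077  0.0745    ]
0.071 421 ((531.211669921875, -184.78053283691406), 9.923884391784668) [ 0.53090441 -0.18461881  0.0745    ]
0.118 94 x min 0.5249694647610682 0.525137932459923 y mid -0.10745176131837697 0.01567272041470187
0.13 144 x min 0.5247759997282957 0.5251528356242231 y mid -0.1074836625923278 0.015401065098615788
0.142 174 x min 0.524683005790633 0.5250852763253384 y mid -0.10739966836005879 0.01583583792121769
0.154 159 x min 0.5246289915246631 0.5250846850947419 y mid -0.1075874007986335 0.014861335322765956
0.166 2 x min 0.5254335719482524 0.5254351559282177 y mid -0.10977492059836116 0.0011354124862330978
```

View pics/rect.png

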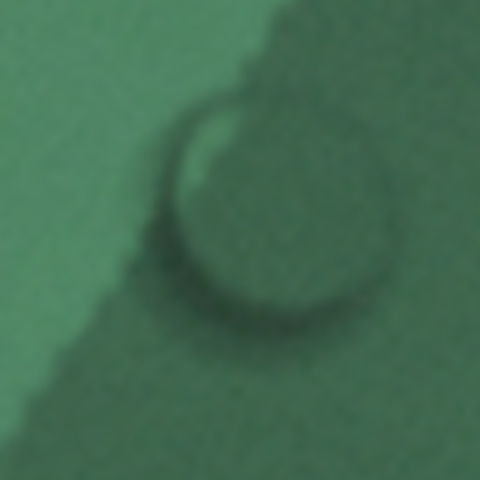

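Hole at about (0.531, -0.1845), held pin's axis at (0.533, -0.1075) and upright. Moving over it and lowering until the foot is about 5 mm above the hole.

```bash
python3 -m jog '[0,-0.15,0,0,0,0,-1,-0.01,-0.3,0,0,0,0,-1,-0.01,-0.385,0,0,0,0,-1,-0.01,-0.385,0,0,0,0,-1,-0.01,-0.385,-0.07,0,0,0,-1,-0.01,-0.385,-0.14,0,0,0,-1,-0.01,-0.385,-0.175,0,0,0,-1,-0.01,-0.385,-0.175,0,0,0,-1,-0.01,-0.385,-0.175,0,0,0,-1,-0.01,-0.385,-0.175,0,0,0,-1]'
python3 - <<'E'
from h import *
s=env.get_state(); p,d=eyes.read_camera("wrist"); X=cloud("wrist",d,s); t=s["tcp_pos"]
print(t,s["wrist_force"])
a=cv2.resize(p[120:280,220:420,::-1],None,fx=4,fy=4,interpolation=3)[:600]
q,_=eyes.read_camera("side"); b=cv2.resize(q[215:295,280:360,::-1],(600,600),interpolation=3)
cv2.imwrite("pics/w4.png",cv2.resize(np.hstack([a,b]),(800,343)))
for lo in np.arange(.08,.15,.01):
    P=X[(X[...,2]>lo)&(X[...,2]<lo+.01)&(np.hypot(X[...,0]-t[0],X[...,1]-t[1])<.02)]
    if len(P): print(lo,len(P),"x5%",np.percentile(P[:,0],5),"y mid",(P[:,1].min()+P[:,1].max())/2,np.ptp(P[:,1]))
E
```

```text
clock: 11.32
tcp_pos: [0.5315, -0.185, 0.1604]
orientation: [0.0, -0.065, 0.998, -0.0]
wrist_force: [-0.3, 0.2, -2.8]
finger_gap: 0.0305
grip_force: 83.2
[ 0.53147821 -0.18500444  0.16042067] [-0.28035295  0.23461175 -2.75802049]
0.08 30 x5% 0.5236301571417585 y mid -0.1855505448616041 0.014354892150827914
0.09 118 x5% 0.5236211011965581 y mid -0.18529624719254806 0.015601105450565311
0.09999999999999999 120 x5% 0.5235528387836637 y mid -0.18545931788311004 0.015295722910034587
0.10999999999999999 147 x5% 0.523533084492057 y mid -0.18520486177278545 0.015732782485421315
0.11999999999999998 144 x5% 0.5235171879422815 y mid -0.18536454884853176 0.015009120005970822
0.12999999999999998 14 x5% 0.5233659818410088 y mid -0.1854491173824387 0.008545897677899122
0.13999999999999996 9 x5% 0.5161308769165452 y mid -0.1892238404850161 0.021407866054541536
```

View pics/w4.png

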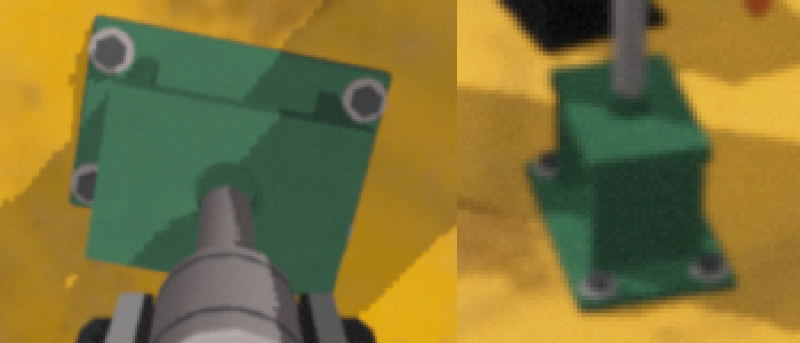

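Left: the foot at (224,195) sits over the hole centred near (227,187). Right: the foot is above the plate hole. I'll shift +y by about 0.8 mm and lower slowly.

```bash
python3 -m jog '[-0.002,0.004,-0.01,0,0,0,-1,-0.002,0.004,-0.02,0,0,0,-1,-0.002,0.004,-0.035,0,0,0,-1,-0.002,0.004,-0.05,0,0,0,-1,-0.002,0.004,-0.07,0,0,0,-1,-0.002,0.004,-0.07,0,0,0,-1,-0.002,0.004,-0.07,0,0,0,-1,-0.002,0.004,-0.07,0,0,0,-1]'
```

```text
clock: 12.08
tcp_pos: [0.5305, -0.1846, 0.1456]
orientation: [-0.0, -0.065, 0.998, 0.0]
wrist_force: [0.1, 0.1, -4.4]
finger_gap: 0.0302
grip_force: 83.2
```

The foot is 8 mm in with no contact force. Continuing.

```bash
python3 -m jog '[0,0,-0.02,0,0,0,-1,0,0,-0.04,0,0,0,-1,0,0,-0.06,0,0,0,-1,0,0,-0.08,0,0,0,-1,0,0,-0.1,0,0,0,-1,0,0,-0.12,0,0,0,-1,0,0,-0.135,0,0,0,-1,0,0,-0.135,0,0,0,-1,0,0,-0.135,0,0,0,-1,0,0,-0.135,0,0,0,-1,0,0,-0.135,0,0,0,-1,0,0,-0.135,0,0,0,-1]'
python3 - <<'E'
from h import *
s=env.get_state(); q,_=eyes.read_camera("side"); f=[]
w,d=eyes.read_camera("wrist"); X=cloud("wrist",d,s); t=s["tcp_pos"]
for lo in(.085,.095):
    P=X[(X[...,2]>lo)&(X[...,2]<lo+.01)&(np.hypot(X[...,0]-t[0],X[...,1]-t[1])<.02)]
    if len(P): print(lo,len(P),np.percentile(P[:,0],5)+.008,(P[:,1].min()+P[:,1].max())/2)
for i in range(6): f.append(env.get_state()["wrist_force"]); eyes.read_camera("top")
print(np.mean(f,0),env.get_state()["tcp_pos"],np.abs(s["qvel"]).max())
cv2.imwrite("pics/end.png",cv2.resize(q[130:295,240:440,::-1],(720,594),interpolation=3))
E
```

```text
clock: 13.08
tcp_pos: [0.5307, -0.1847, 0.119]
orientation: [0.0, -0.065, 0.998, -0.0]
wrist_force: [0.0, 0.8, -4.1]
finger_gap: 0.0304
grip_force: 83.2
0.085 57 0.5306180377777255 -0.18526033361473676
[ 0.37244227  0.13706971 -4.16346583] [ 0.53058985 -0.18458197  0.11876038] 0.0015006069515792152
```

View pics/end.png

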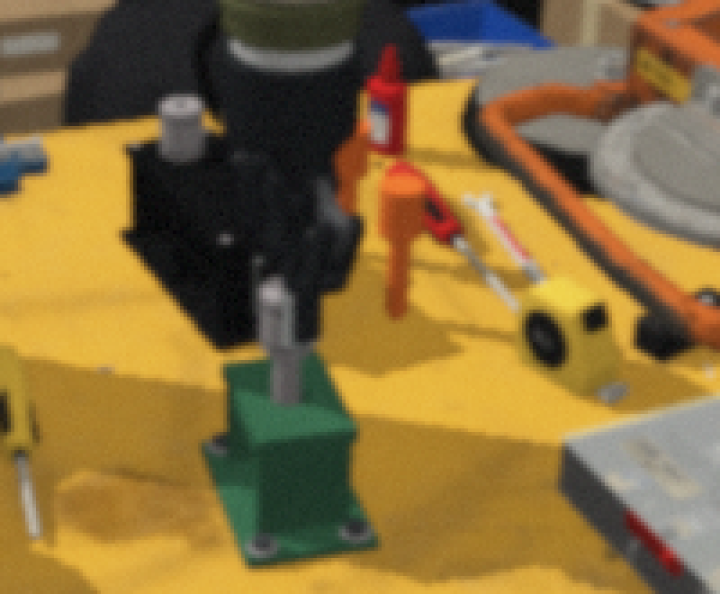

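The heavy pin is held upright, half in the bracket hole at (285,390). Its head is clear, and the wrist carries its full weight (4.2 N), so it is not pressing on the bracket. The light pin stands in the stand at (182,130). Handing in.

```bash
python3 -c "
from workcell import env
print(env.hand_in())"
```

```text
the job is handed in; nothing more can be done
None
```

I handed the job in at about 13.5 s of the 61 s: the heavier pin (about 4.1 N) is held upright about half its shank deep in the bracket hole with no contact force felt, and the lighter pin (about 1.7 N) stands back in the stand; the hand-in returned no verdict.

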